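Step the channel selector to the marked channel

TASK

On the channel selector with the blue top plate, press the green step button as many times as it takes to bring the yellow stripe of its drum round to the red peg, then let go of the button. Leave the selector with the orange top plate as it is set.

Things in the scene. Friction and masses are not known exactly. Their poses are not given: they have to be found in the camera images.
- blue: Black box 220 x 164 x 60 mm (x, y, z) with a blue top plate, bolted down, placed anew each time. Origin: centre of its underside. On its centreline: a green button 70 mm to -x, a black drum (84 mm across, upright axis) 35 mm to +x under a fixed clear cover (top 72 mm above the table). Round the drum, 62 mm from its axis, are 8 stations 45 degrees apart: 4 pegs, 4 white dots.
- blue_button_top (a point): Centre of the top of the blue box's green button: 38 mm across, 82 mm above the table when up, in a black collar 54 mm across, 66 mm above the table. It goes straight down 12 mm to a stop (1 N to start, about 4 N at the stop) and springs up. Press to the stop at 50 mm/s or slower, and let it come all the way up before the next press.
- blue_drum (a joint): Turn of the blue box's drum in rad, growing counter-clockwise seen from above. Each full press steps it on to the next station (multiples of 0.785); it does not turn back on release and goes on round for ever. It starts within 0.16 of 0, where the stripe points to the box's -y side; the red peg is 2 to 5 steps on. Only the button can turn it.
- blue_pointer (a point): Point that turns with the blue box's drum: straight out along the drum's yellow stripe (38 x 9 mm, from centre to rim; white pips number the drum's other fields), 62 mm from the drum's axis, 70 mm above the table. Seen from above it meets the red peg when the drum is set right.
- red_peg: Red round peg, 15 mm across, 14 mm high, fixed on the blue top plate at one of four stations round the drum (the other three have grey pegs). Origin: centre of its foot, 60 mm above the table, 62 mm from the drum's axis.
- orange_pointer (a point): The same pointer point on the drum of the other selector: same box, drum and green button, but with an orange top plate and grey pegs only. It must stay as set.

How it is judged:
By the outcome, as a careful person would: the job done as asked, in the order asked, and still so for the second after the job is handed in, with the robot touching nothing.
It also fails if it takes over 40 s, if anything falls off the work surface, if the arm or the gripper's body presses on something with over 40 N, if the wrist force passes 120 N, or if a joint passes its speed limit or range.

ROBOT

A 6-joint arm with a two-finger parallel gripper is mounted at the origin on the work surface. World frame = base frame: x ahead of the robot, y to its left, z up, the work surface at z = 0. Lengths are in m, angles in rad, forces in N, time in s.
With the tool pointing down it reaches from about 0.15 to 0.775 m from the base axis. Payload 6.1 kg.
Tool frame: the origin (TCP) lies on the centre line of the jaws, within the pads' length; the fingertips stand 19 mm ahead of it and the grasp point (between the pads) is the TCP; z points along the fingers, y is the line along which they close (so a half turn about z gives the same grasp; the last joint's range is limited). The gripper opens to 85 mm and grips with 20 to 120 N. Pads are 22 mm wide; open, the fingers measure 114 mm over their backs; the gripper's body (76 mm by 85 mm) begins 54 mm behind the grasp point. The pads swing forward as they close: fully open they stand 13 mm farther back than shut.
Start: joints at [1.277, 0.126, -0.04, 1.405, 0, 1.571], TCP at [0.152, 0.502, 0.25] pointing down, gripper open.
Joint ranges: [-2.72, 2.72], [-0.95, 1.95], [-1.27, 1.35], [-1.78, 2.02], [-1.46, 1.47], [-3.14, 3.14]. Speed limits (rad/s): [2.39, 2.39, 3.01, 3.14, 3.14, 3.14].

INTERFACE

Orientations are given as a unit quaternion [w, x, y, z].
In Python, from workcell import * gives the robot as it stands. The module is installed in compiled form; this text tells all that it offers. Calls block until the motion is done:
- movep(position, orientation): joint-space move of the TCP to a pose.
- move_linear(position, ori=None, velocity=0.15, guard=None): straight line of the TCP; ori=None keeps the orientation; velocity is the mean speed in m/s. With guard (N) it stops when the force on the tool has changed by that much, and returns True; else False.
- move_j(angles): joint-space move.
- set_gripper(opening): finger opening in m; the grip force is fixed at half the most; returns when the fingers have stopped.
- wait(seconds).
- solve_ik(position, orientation): joint angles nearest the present ones, or None.
- state(): the state.
- capture(name): name is "scene" or "side" or "wrist"; returns a dict with "color" (400x640x3 uint8, red, green, blue), "K" (3x3 intrinsics, pixels), "pose" (4x4, takes a point from camera to world coordinates). Camera axes: x right, y up, looking along -z (the intrinsics and any distortion apply to the point x, -y, -z); pixel columns grow to the right and rows downward; lengths in m; the calibration is good to about 2 mm. The wrist camera is an equidistant fisheye: a pixel r from the principal point sees the ray r / f radians off the axis. A picture is of the moment at which its call begins. There is no depth.
A pose or a line that the arm cannot do raises IKError and nothing moves.
- job_done(): hands the job in; it is judged then, once.
Trained networks look in a picture, given as the dict that the camera call returned (one of the last four; its "shot" number tells which), for a name from the list of things; names that differ only in an ending like _2 or _b are one class to them, and where a whole thing is asked for, a point or a joint stands for the part that bears it (a point fixed in the world has none). Each returns a list of dicts, best first, with "confidence" (0 to 1); they miss things now and then, are a little off and sometimes report something else, mostly with a low value. They report only what shows in the picture. A call takes as long as a camera call.
- find_in(thing, picture): "position" ([column, row] in pixels, amid what is visible of it).
- regions_of(thing, picture): "region" (400x640 bool, what is visible of it) and "position" ([column, row] in pixels, amid what is visible of it).
The state is a dict: "time_s": time; "joint_positions": joint angles; "qd": joint speeds; "joint_torque": joint torques, N m; "tcp_pos": TCP position; "orientation": TCP orientation; "force": force on the tool from outside, world axes, zero at the start; "wrist_torque": the same for the moment, N m; "grip_width": finger opening in m; "grasp_force": force on a finger pad.
Only numpy, scipy, OpenCV 4.12 (cv2) and the standard library are available. Lean on these libraries where they do the work, as an engineer would, in place of code of your own. Each camera call takes 0.05 s, during which the arm holds its last target. There are 200 camera calls.

## Working session

There is one attempt and no reset: what is moved stays moved. The work goes in short steps, each a Python script; the robot and the scene stay as the last script left them, time stands still between calls to the robot, and variables do not carry over. Pictures are saved under pics/ and viewed, at most 10 in all, crops included, and the job is handed in when it is done.

```bash
mkdir -p pics; cat > h.py <<'E'
from workcell import *
import numpy as np, cv2
def ray(c,px):
    K=c["K"];P=np.array(c["pose"]);d=np.array([(px[0]-K[0][2])/K[0][0],(px[1]-K[1][2])/K[1][1],1.])
    return P[:3,3],P[:3,:3]@np.array([d[0],-d[1],-d[2]])
def onz(c,px,z):
    o,d=ray(c,px);return (o+d*(z-o[2])/d[2])[:2]
def save(c,n,crop=None,s=1):
    im=c["color"]
    if crop: im=im[crop[1]:crop[3],crop[0]:crop[2]]
    cv2.imwrite("pics/"+n,cv2.resize(im[:,:,::-1],None,fx=s,fy=s,interpolation=cv2.INTER_CUBIC))
E
python3 - <<'E'
from h import *
for n in ("scene","side"):
    c=capture(n);save(c,n+"1.png");print(n,c["K"],c["pose"],{k for k in c})
    for t,z in (("blue",.06),("blue_button_top",.082),("red_peg",.067),("blue_drum",.07),("blue_pointer",.07),("orange_pointer",.07)):
        for f in find_in(t,c)[:3]: print(t,f,onz(c,f["position"],z))
print(state()["time_s"])
E
```

```text
scene [[491.03499444   0.         332.59681496]
 [  0.         491.03499444 196.43436736]
 [  0.           0.           1.        ]] [[ 0.33522668 -0.80312345  0.49256045  1.04765264]
 [ 0.94210342  0.29019992 -0.16800342 -0.18137458]
 [-0.00801352  0.52036211  0.85390811  0.86424703]
 [ 0.          0.          0.          1.        ]] {'pose', 'color', 'K', 'shot'}
blue {'position': [260.4, 216.7], 'confidence': 0.7} [ 0.57965903 -0.16526661]
blue_button_top {'position': [247.6, 175.8], 'confidence': 0.68} [ 0.49736914 -0.1652497 ]
blue_drum {'position': [262.8, 219.0], 'confidence': 0.88} [ 0.59167614 -0.16257163]
blue_pointer {'position': [269.7, 218.6], 'confidence': 0.67} [ 0.59519042 -0.15035288]
blue_pointer {'position': [409.2, 167.3], 'confidence': 0.49} [0.57751693 0.13871351]
orange_pointer {'position': [410.4, 168.0], 'confidence': 0.58} [0.57984161 0.14023625]
side [[504.5091063    0.         320.00820373]
 [  0.         504.5091063  198.84630887]
 [  0.           0.           1.        ]] [[-0.99140829  0.07234613 -0.10897537  0.44725697]
 [-0.13066583 -0.58599457  0.79971045  0.9725579 ]
 [-0.00600302  0.80707893  0.59041304  0.81300374]
 [ 0.          0.          0.          1.        ]] {'pose', 'color', 'K', 'shot'}
blue {'position': [338.8, 185.7], 'confidence': 0.81} [ 0.54499422 -0.11125762]
blue_button_top {'position': [359.0, 173.4], 'confidence': 0.67} [ 0.49509207 -0.14269656]
blue_drum {'position': [321.5, 172.2], 'confidence': 0.77} [ 0.59627022 -0.15461733]
blue_pointer {'position': [323.6, 172.9], 'confidence': 0.7} [ 0.5902381  -0.15190236]
orange_pointer {'position': [311.3, 242.7], 'confidence': 0.75} [0.5820279  0.13274479]
0.7
```

```bash
python3 -c "
import cv2
a=cv2.imread('pics/scene1.png')[100:300,150:470];b=cv2.imread('pics/side1.png')
cv2.imwrite('pics/a.png',cv2.resize(a,None,fx=2.5,fy=2.5,interpolation=2))
cv2.imwrite('pics/b.png',cv2.resize(b[110:310,200:520],None,fx=2.5,fy=2.5,interpolation=2))"
```

```text
(no output)
```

View pics/a.png

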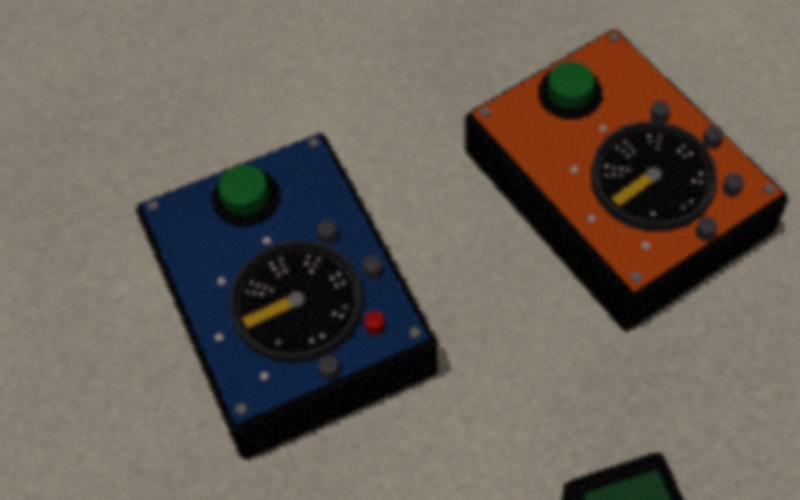

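View pics/b.png

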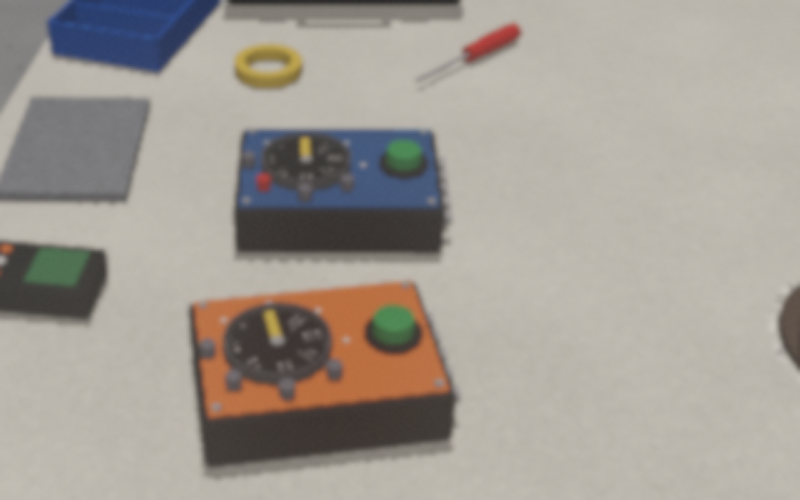

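The blue selector's red peg is at about (374,322) in the scene crop. The stripe points at the dot at (218,337). Going counter-clockwise, the stations are dot (264,376), grey peg (328,366), then red, so it takes 3 steps. The side view agrees.

Next I'll locate the button precisely from the green pixels and hover above it.

```bash
python3 - <<'E'
from h import *
for n in ("scene","side"):
    c=capture(n)
    for t in("blue_button_top",):
        for f in regions_of(t,c)[:2]:
            r=f["region"];ys,xs=np.nonzero(r);print(n,f["confidence"],f["position"],xs.min(),xs.max(),ys.min(),ys.max(),r.sum(),onz(c,f["position"],.078))
    h=cv2.cvtColor(c["color"],cv2.COLOR_RGB2HSV);m=cv2.inRange(h,(45,90,40),(80,255,255))
    k,l,s,ce=cv2.connectedComponentsWithStats(m)
    for i in range(1,k):
        if s[i,4]>60: print("green",s[i],ce[i],onz(c,ce[i],.078))
    m=cv2.inRange(h,(100,80,30),(125,255,255));k,l,s,ce=cv2.connectedComponentsWithStats(m)
    for i in range(1,k):
        if s[i,4]>300:
            ys,xs=np.nonzero(l==i);b=cv2.boxPoints(cv2.minAreaRect(np.array([onz(c,p,.06) for p in zip(xs,ys)],np.float32)));print("blue",b.tolist(),b.mean(0))
E
```

```text
scene 0.65 [245.0, 176.1] 238 257 167 185 291 [ 0.49352339 -0.17006051]
green [370 125  18  16 211] [378.0521327  132.20379147] [0.48131262 0.11167451]
green [237 166  20  18 261] [246.45210728 173.99233716] [ 0.48971574 -0.16620532]
green [384 289  40  36 905] [403.4320442  306.18121547] [0.83339581 0.01211705]
blue [[0.4489683508872986, -0.093152716755867], [0.4666622281074524, -0.24605001509189606], [0.673315703868866, -0.22213517129421234], [0.6556218266487122, -0.06923787295818329]] [ 0.561142   -0.15764394]
side 0.62 [361.9, 172.0] 355 368 166 177 145 [ 0.4881727  -0.15650035]
green [355 166  13  10 101] [361.15841584 170.36633663] [ 0.49064928 -0.16422794]
green [350 233  15  13 143] [357.00699301 238.3006993 ] [0.48166159 0.1144899 ]
blue [[0.4684852957725525, -0.8518651723861694], [0.5826983451843262, -1.904047966003418], [1.6338996887207031, -1.789941430091858], [1.5196866989135742, -0.7377586364746094]] [ 1.0511925 -1.3209033]
blue [[-0.9558531045913696, -0.8884790539741516], [-0.8289810419082642, -2.057283639907837], [0.577552318572998, -1.904606580734253], [0.4506802558898926, -0.7358019351959229]] [-0.1891504 -1.3965428]
blue [[-0.8951478600502014, -1.8986774682998657], [-0.8355548977851868, -1.9250239133834839], [-0.3460919260978699, -0.8179060220718384], [-0.4056848883628845, -0.7915595769882202]] [-0.6206199 -1.3582917]
blue [[0.7428523302078247, -0.6133527755737305], [0.9281806945800781, -0.6516616344451904], [0.9853379726409912, -0.37514936923980713], [0.8000096082687378, -0.33684051036834717]] [ 0.8640952  -0.49425107]
blue [[0.44876185059547424, -0.09419435262680054], [0.46574869751930237, -0.23333604633808136], [0.670275092124939, -0.20836681127548218], [0.6532882452011108, -0.06922511756420135]] [ 0.55951846 -0.15128058]
```

```bash
cat > press.py <<'E'
from h import *
B=(.491,-.1655)
def press():
    move_linear([*B,.108],velocity=.08)
    wait(.3)
    g=move_linear([*B,.083],velocity=.025,guard=12)
    s=state();print("stop",g,s["tcp_pos"],s["force"])
    wait(.2)
    move_linear([*B,.110],velocity=.04); wait(.4)
    s=state();print("up",s["tcp_pos"],s["force"],s["time_s"])
E
python3 - <<'E'
from press import *
set_gripper(0.0)
movep([*B,.20],state()["orientation"])
press()
c=capture("scene");save(c,"p1.png",(200,140,340,300),3.5)
E
```

```text
stop True [ 0.49120425 -0.16557557  0.08903226] [-1.53658897  0.62246514  6.86789554]
up [ 0.49092101 -0.16548376  0.10985998] [-0.51682299  0.31062213 -0.4864767 ] 7.9583
```

View pics/p1.png

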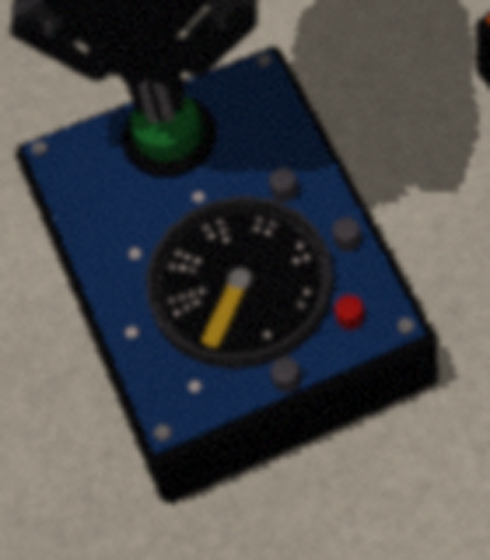

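The stripe, now ending at (210,340), points at the dot at (195,386), so the press advanced it exactly one step. The grey peg (285,372) and the red peg (349,310) are the next two stations, so two more presses are needed.

```bash
python3 - <<'E'
from press import *
press();press()
move_linear([*B,.20]);wait(.3)
c=capture("scene");save(c,"p3.png",(200,120,480,300),2.8);print(state()["time_s"])
E
```

```text
stop True [ 0.49119402 -0.16557551  0.08901098] [-1.86999244  0.12593803  7.10996969]
up [ 0.49092459 -0.16550008  0.109853  ] [ 0.69740532 -0.28565439 -0.88993792] 10.6
stop True [ 0.49119663 -0.16557412  0.08903419] [-1.49038331  0.74299499  6.13810239]
up [ 0.49094345 -0.16548536  0.10987213] [ 0.26756962 -0.43356242  0.98599769] 13.1917
14.2917
```

View pics/p3.png

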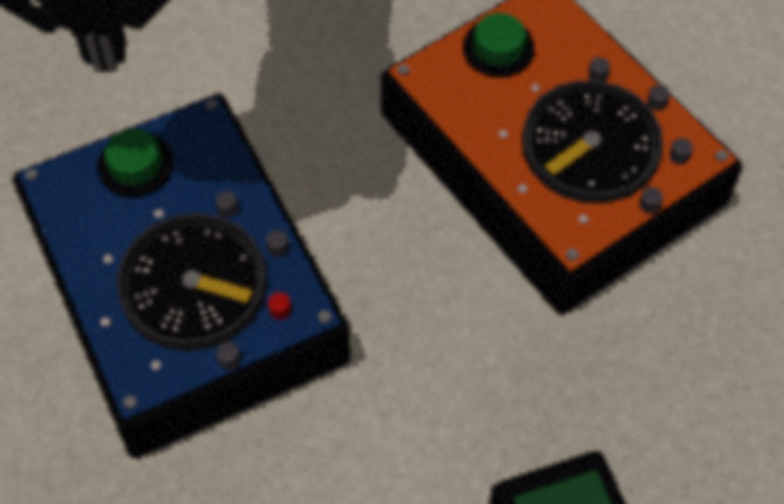

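The stripe, ending at (250,295), points at the red peg (280,304). The button is up, the gripper is clear, and the orange selector is unchanged.

```bash
python3 -c "
from workcell import *
print(job_done())"
```

```text
the job is handed in; nothing more can be done
None
```

I pressed the blue selector's button three times and let go; the yellow stripe now points at the red peg, the orange selector was left as set, and the job was handed in at about 14 s of robot time.

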